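# Close the sample cassette and lift it out of its cooling dock

### The job

Take the dark cassette with the four sample vials out of the white cooling dock. First press its clear cover down until the snap at its free end holds it shut, so that no vial can fall out; then pinch the two blue catches on its long sides together, which frees it from the dock, lift it out and finish while holding it there in the air by the pinched catches: level, still, about 10 cm above where it sat. Leave the wash bottle, the beaker and the column near it where they are.

Things in the scene. Friction and masses are not known exactly. Their poses are not given: they have to be found in the camera images.
- dock: white bench cooling dock, fixed, 150 (x) x 100 (y) x 36 mm high, with a well for the cassette. Origin: centre of its underside, on the bench; x along the well, away from the end with the display. Well floor 6 mm, flat top 36 mm above the bench. Steel strike plates on both long sides of the well hold down the catches' barbs; nothing else stops the cassette from rising (0.7 mm side play).
- cassette: dark grey vial cassette, loose, seated in the dock's well, axes parallel to the dock's; 99 (x) x 28 (y) x 60 mm high without catches, about 0.35 kg with its four vials. Origin: centre of its underside (6 mm above the bench when seated). x along its length towards the cover's hinge, y across towards the left catch, z up.
- cover (a joint): angle (rad) of the clear cover with dark grey frame, 27 mm wide: 0 = shut flat, positive = free end raised. Starts at 0.45 to 0.90 and stays where it is left (stiff hinge, under 1 N). Over the last 0.085 rad (8 mm at the free end) a blue spring tongue resists with about 6 N at the thumb pad, then snaps over the bar at the cover's end and holds it below 0.01.
- cover_hinge (a point): middle of the cover's hinge line, 58 mm above the cassette's underside, 47 mm towards its +x. The line runs along the cassette's y; the cover reaches from it towards the cassette's -x, 97 mm to its edge, 102 mm to the end of its bar.
- cover_press (a point): centre of the ribbed blue thumb pad (18 x 20 mm) on the cover's outer, upper face, 82 mm from the hinge line: the place to press; 66 mm above the bench when shut. The nose of the tongue begins 17 mm beyond this point, away from the hinge, and rises 5 mm above the shut cover: keep fingers within 14 mm of this point on that side.
- catch_left (a joint): angle of the catch on the cassette's +y side: 0 = sprung out (locked), 0.24 = pressed fully in (rad). The barb is clear of the strike plate above about 0.17. A spring pushes the pad out with 1.3 N at 0 and 5 N at 0.24.
- catch_right (a joint): the same for the catch on the cassette's -y side.
- catch_left_pad (a point): centre of the outer face of the left catch's ribbed blue thumb pad, 24 mm (along x) x 16 mm high. The catch is an arm pivoted at the cassette's foot, leaning outward: at rest the two pads measure 64 mm across their outer faces, fully pinched 40 mm; then they stand upright, centres 62 mm above the bench while seated. A grip of 20 N or more on both lifts the cassette by friction.
- catch_right_pad (a point): the same for the right catch.
- vial_1: glass sample vial, 16 mm diameter, 38 mm high, standing in the cassette's pocket next to the tongue; origin at the centre of its underside, 16 mm above the cassette's.
- vial_2: second vial, as vial_1, 21 mm farther towards the hinge.
- vial_3: third vial.
- vial_4: fourth vial, next to the hinge.
- wash_bottle: white wash bottle with blue cap, 68 x 98 x 169 mm, loose, behind the dock; origin under its centre. Not to be moved.
- beaker: glass beaker, 71 mm diameter, 85 mm high, loose, behind the dock; origin under its centre. Not to be moved.
- column_c: chromatography column, a rod 17 mm thick and 192 mm long lying in front of the dock, loose; origin under its centre. Not to be moved.

How it is judged:
By the outcome, as a careful person would: the job done as asked, in the order asked, and still so for the second after the job is handed in, while the arm keeps its last pose, push and grip.
It also fails if it takes over 42 s, if anything falls off the work surface, if the arm or the gripper's body presses on something with over 40 N, if the wrist force passes 120 N, or if a joint passes its speed limit or range.

### The arm

A 7-joint arm with a two-finger parallel gripper is mounted at the origin on a cart in front of the work surface, level with it; the furniture and walls round the work are solid. World frame = base frame: x ahead of the robot, y to its left, z up, the work surface at z = 0. Lengths are in m, angles in degrees, forces in N, time in s.
With the tool pointing down it reaches from about 0.4 to 0.85 m from the base axis. Payload 4.5 kg.
Tool frame: the origin (TCP) lies on the centre line of the jaws, within the pads' length; the fingertips stand 14 mm ahead of it and the grasp point (between the pads) lies 5 mm behind it (finger_overhang is the distance from the TCP to the fingertips, in m); z points along the fingers, y is the line along which they close (so a half turn about z gives the same grasp; the last joint's range is limited). The gripper opens to 88 mm and grips with 3 to 60 N. Pads are 18 mm wide; open, the fingers measure 123 mm over their backs; the gripper's body (75 mm by 187 mm) begins 45 mm behind the grasp point.
Start: joints at [69.775, 39.483, -11.15, 89.685, 9.013, 51.709, -12.324], TCP at [0.236, -0.579, 0.253] pointing down, gripper open.
Joint ranges: [-172.22, 172.22], [-26.19, 119.32], [-84.43, 86.54], [7.71, 146.69], [-57.33, 237.33], [2.42, 119.75], [-152.13, 152.13]. Speed limits (degrees/s): [147.25, 147.25, 180, 180, 180, 180, 180].

### API

Orientations are given as a 3x3 rotation matrix whose columns are the frame's x, y, z axes.
In Python, from station import * gives the robot as it stands.
- The arm moves only by the tool inch_along, called by a JSON object that holds its "name" and its "arguments". Schema: {"type":"object","properties":{"offsets":{"type":"array","items":{"type":"array","items":{"type":"array","items":{"type":"number"},"minItems":5,"maxItems":5},"minItems":1,"maxItems":8},"minItems":1,"maxItems":1},"clamp_n":{"type":"number"},"only":{"type":"string"},"quiet":{"type":"boolean"},"lines":{"type":"string"}},"required":["offsets"],"additionalProperties":false}. offsets is a list that holds a single list of rows (three levels of brackets), with 1 to 8 rows, each of 5 numbers: the finger opening in m, then dx, dy, dz in normalised numbers (1 is 0.75 m), then a turn about the tool's z in a scale on which 1.0 is 180 degrees; each row is the pose to reach, as a shift and turn from the pose commanded when the call began, along the tool's axes at that moment; what a row does not reach only later rows make up. A row lasts 1/10 s, in which the tool goes at most 0.05 m and 8.59 degrees, less where a joint would pass 70% of its speed; a pose out of reach is approached as far as the arm can. The fingers move at their own pace and stop on an object; clamp_n is the grip in N (left out, the last holds). Time passes only in rows, so rows that do not move let the fingers close. The tool returns the time, the measured TCP pose, the force, the opening and the grip force at its end. only (a regular expression) keeps the lines of the reply that match it, lines (a string "A,B") keeps lines A to B, and quiet returns only ok. No shift or turn number may pass 1 either way. Input that does not fit is refused with a message, and nothing moves.
- observe(): the state, without advancing time (a new reading comes with each control period).
- snapshot(name): name is "side" or "top"; returns the picture (400x640x3 uint8, blue, green, red); there is no depth.
- camera_params(name): a dict with "fx", "fy", "cx", "cy" (pixels), "rvec" (rotation vector, rad) and "tvec" (3), from world to camera coordinates, as OpenCV has them. Camera axes: x right, y down, z forward; pixel columns grow to the right and rows downward; lengths in m; the calibration is good to about 2 mm. A picture is of the moment at which its call begins. camera_params takes no time and is no camera call.
- sign_off(): hands the job in; it is judged then, once.
Trained networks look in the newest picture that a camera, given by its name, has taken for a name from the list of things; names that differ only in an ending like _2 or _b are one class to them, and where a whole thing is asked for, a point or a joint stands for the part that bears it (a point fixed in the world has none). Each returns a list of dicts, best first, with "score" (0 to 1); they miss things now and then, are a little off and sometimes report something else, mostly with a low value. They report only what shows in the picture. A call takes as long as a camera call.
- regions_of(camera, target): "mask" (400x640 bool, what is visible of it) and "position" ([row, column] in pixels, amid what is visible of it).
- pinpoint(camera, target): "position" ([row, column] in pixels: a listed point, or the origin of a listed thing).
The state is a dict: "t": time; "joint_pos": joint angles; "qvel": joint speeds; "tau": joint torques, N m; "tool_pos": TCP position; "eef_rot": TCP orientation; "ft_force": force on the tool from outside, world axes, zero at the start; "moment": the same for the moment, N m; "finger_gap": finger opening in m; "grasp_force": force on a finger pad.
Only numpy, scipy, OpenCV 4.12 (cv2) and the standard library are available. Lean on these libraries where they do the work, as an engineer would, in place of code of your own. Each camera call takes 0.05 s, during which the arm holds its last target. There are 200 camera calls.

## Working session

There is one attempt and no reset: what is moved stays moved. The work goes in short steps, Python scripts to look and compute and a tool call to move; the robot and the scene stay as the last step left them, time stands still between calls to the robot, and variables do not carry over. Pictures are saved under pics/ and viewed, at most 10 in all, crops included, and the job is handed in when it is done.

```bash
ls; mkdir -p pics
```

Create h.py:
```python
from station import *
import numpy as np, cv2
def cam(n):
    c=camera_params(n);K=np.array([[c['fx'],0,c['cx']],[0,c['fy'],c['cy']],[0,0,1.]])
    R=cv2.Rodrigues(np.array(c['rvec'],float))[0];t=np.array(c['tvec'],float).ravel()
    return K,R,t
def proj(n,P):
    K,R,t=cam(n);p=(R@np.atleast_2d(P).T).T+t;p=p@K.T;return p[:,:2]/p[:,2:]  # u,v
def atz(n,rc,z):
    K,R,t=cam(n);d=R.T@np.linalg.inv(K)@[rc[1],rc[0],1];o=-R.T@t;return o+d*(z-o[2])/d[2]
def tri(rs,rt):
    A=[];b=[]
    for n,rc in(('side',rs),('top',rt)):
        K,R,t=cam(n);d=R.T@np.linalg.inv(K)@[rc[1],rc[0],1];d/=np.linalg.norm(d);o=-R.T@t
        M=np.eye(3)-np.outer(d,d);A.append(M);b.append(M@o)
    A=np.vstack(A);b=np.hstack(b);x=np.linalg.lstsq(A,b,rcond=None)[0];return x,np.linalg.norm(A@x-b)
```

Run:
```python
from h import *
np.set_printoptions(precision=4,suppress=True)
for n in('side','top'):
    cv2.imwrite(f'pics/{n}0.png',snapshot(n)); K,R,t=cam(n);print(n,-R.T@t,R[2],K[0,0])
for tg in['dock','cassette','cover_hinge','cover_press','catch_left_pad','catch_right_pad','vial_1','wash_bottle','beaker','column_c']:
    r={}
    for n in('side','top'):
        r[n]=pinpoint(n,tg)[:2]; print(tg,n,[(np.round(x['position'],1),round(x['score'],2)) for x in r[n]])
    if r['side'] and r['top']: print('   tri',*tri(r['side'][0]['position'],r['top'][0]['position']))
s=observe();print(s['t'],s['tool_pos'],s['eef_rot'],s['finger_gap'])
```

```text
pics
side [0.2685 0.69   0.7241] [ 0.2905 -0.7074 -0.6443] 486.2642853256744
top [ 0.2878 -0.0254  1.287 ] [ 0.2039 -0.006  -0.979 ] 499.9263918426869
dock side [(array([248.2, 323.2]), 0.56)]
dock top [(array([213.2, 299.8]), 0.57)]
   tri [ 0.5157  0.0148 -0.006 ] 0.0025312027666910064
cassette side [(array([242.7, 321.3]), 0.89), (array([201.9, 325.9]), 0.35)]
cassette top [(array([214.7, 301.6]), 0.98)]
   tri [0.5157 0.011  0.0043] 0.005897599952502149
cover_hinge side [(array([210.4, 302.7]), 0.96)]
cover_hinge top [(array([189.3, 306.8]), 0.82), (array([277.7, 377.6]), 0.55)]
   tri [ 0.5677 -0.0062  0.0626] 0.003188587332284438
cover_press side [(array([204.2, 328.6]), 0.44)]
cover_press top [(array([208. , 299.3]), 0.75), (array([214.6, 300.3]), 0.35)]
   tri [0.5081 0.012  0.115 ] 0.0007098460093516224
catch_left_pad side [(array([240.6, 322.5]), 0.56), (array([232.2, 309.5]), 0.4)]
catch_left_pad top [(array([209. , 285.8]), 0.46)]
   tri [0.5122 0.0469 0.0494] 0.01079025556970901
catch_right_pad side [(array([215.1, 333. ]), 0.56), (array([171.5, 260.6]), 0.41)]
catch_right_pad top []
vial_1 side [(array([238.4, 316.5]), 0.65), (array([242.7, 324. ]), 0.63)]
vial_1 top [(array([222.6, 295.8]), 0.53), (array([215.5, 300.6]), 0.36)]
   tri [0.5051 0.0287 0.032 ] 0.025863945488530753
wash_bottle side [(array([176.7, 260.6]), 0.76), (array([228.5, 312.1]), 0.74)]
wash_bottle top [(array([130.5, 357.3]), 0.97)]
   tri [ 0.741  -0.1473 -0.0013] 0.004794564303544885
beaker side [(array([219.7, 223. ]), 0.75)]
beaker top [(array([129.7, 292.5]), 0.58)]
   tri [ 0.747   0.0272 -0.0002] 0.0006150941507920759
column_c side [(array([211.2, 424.2]), 0.96), (array([220.6, 224.3]), 0.25)]
column_c top []
1.1 [ 0.2358 -0.5789  0.2528] [[ 0.9261  0.3772  0.0001]
 [ 0.3772 -0.9261 -0.0001]
 [ 0.      0.0001 -1.    ]] 0.08784214405487918
```

Run:
```python
import cv2
a=cv2.imread('pics/side0.png')[130:330,200:460];b=cv2.imread('pics/top0.png')[120:320,200:400]
cv2.imwrite('pics/c1.png',cv2.resize(a,None,fx=3,fy=3,interpolation=2));cv2.imwrite('pics/c2.png',cv2.resize(b,None,fx=3,fy=3,interpolation=2))
```

```text
(no output)
```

View pics/c1.png

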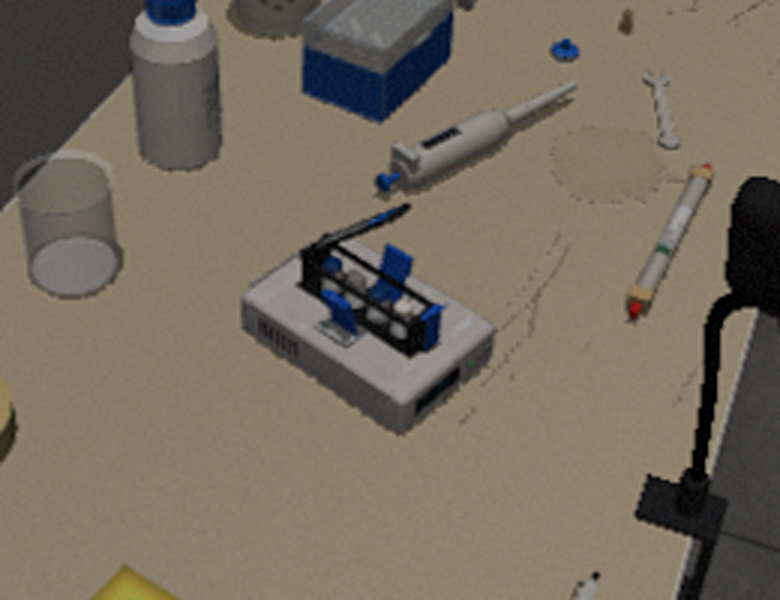

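View pics/c2.png

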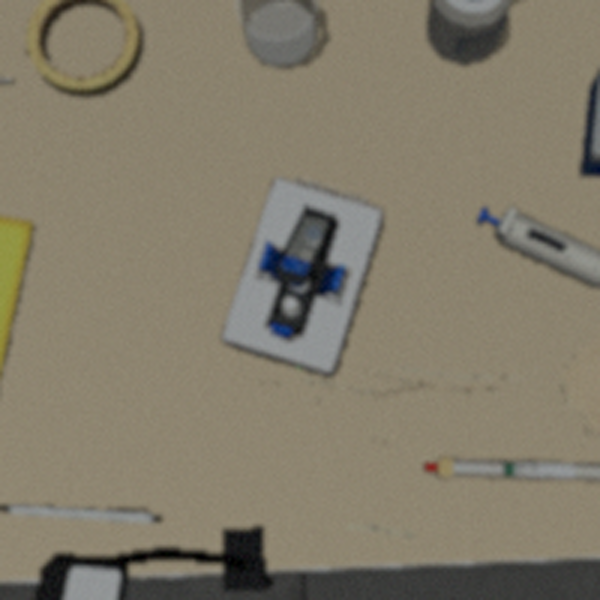

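The side crop shows the dock with the cassette in it. The hinge is at about (303,211), the cover is raised towards the robot, and the catches are at about (312,234) and (332,220). In the top crop the dock's top corners are about (292,180), (328,190), (311,245) and (274,233) in full-picture pixels.

Run:
```python
from h import *
from scipy.optimize import least_squares
np.set_printoptions(precision=4,suppress=True)
c=np.array([[275,180],[383,210],[332,375],[223,340]])/3+[200,120]
P=np.array([atz('top',(v,u),.036) for u,v in c]);print(P)
for i in range(4):print(np.linalg.norm(P[i]-P[i-1]))
# subpixel fit: dock mask (silhouette) top+side rendered from box
snapshot('top');snapshot('side')
M={n:regions_of(n,'dock') for n in('top','side')}
CM={n:regions_of(n,'cassette') for n in('top','side')}
sil={}
for n in M:
    m=(M[n][0]['mask']|CM[n][0]['mask']).astype(np.uint8); m=cv2.morphologyEx(m,cv2.MORPH_OPEN,np.ones((3,3)))
    print(n,M[n][0]['score'],m.sum()); 
    cs=max(cv2.findContours(M[n][0]['mask'].astype(np.uint8),0,1)[0],key=len); sil[n]=cv2.convexHull(cs)[:,0].astype(float)
def box(p):
    q=np.array([[x*.075,y*.05,z] for x in(-1,1) for y in(-1,1) for z in(0,.036)]);C,S=np.cos(p[2]),np.sin(p[2])
    return q@np.array([[C,-S,0],[S,C,0],[0,0,1]]).T+[p[0],p[1],0]
def res(p,ns):
    r=[]
    for n in ns:
        h=cv2.convexHull(proj(n,box(p)).astype(np.float32))
        f=lambda m:np.array([max(m@d) for d in D])
        D=[(np.cos(a),np.sin(a)) for a in np.linspace(0,2*np.pi,48,endpoint=False)]
        D=np.array(D);r.append(f(h[:,0])-f(sil[n]))
    return np.hstack(r)
for ns in(['top'],['side'],['top','side']):
    s=least_squares(res,[.517,.012,-.3],args=(ns,),loss='soft_l1');print(ns,s.x,np.degrees(s.x[2]),np.sqrt(np.mean(s.fun**2)))
```

```text
[[ 0.5976  0.0318  0.036 ]
 [ 0.5675 -0.0596  0.036 ]
 [ 0.4281 -0.0108  0.036 ]
 [ 0.4612  0.0796  0.036 ]]
0.1445364072796357
0.09630144340651402
0.14771824109204018
0.0962366458194429
top 0.75 2328Traceback (most recent call last):
  File "<stdin>", line 13, in <module>
IndexError: list index out of range
```

Create fit.py:
```python
from h import *
from scipy.optimize import least_squares
np.set_printoptions(precision=4,suppress=True)
sil={}
for n in('top','side'):
    for k in range(4):
        snapshot(n);M=regions_of(n,'dock')
        if M and M[0]['score']>.3: break
    if not M: print('no',n);continue
    print(n,M[0]['score'],M[0]['mask'].sum())
    cs=max(cv2.findContours(M[0]['mask'].astype(np.uint8),0,1)[0],key=len); sil[n]=cv2.convexHull(cs)[:,0].astype(float)
def box(p):
    q=np.array([[x*.075,y*.05,z] for x in(-1,1) for y in(-1,1) for z in(0,.036)]);C,S=np.cos(p[2]),np.sin(p[2])
    return q@np.array([[C,-S,0],[S,C,0],[0,0,1]]).T+[p[0],p[1],0]
D=np.array([(np.cos(a),np.sin(a)) for a in np.linspace(0,2*np.pi,48,endpoint=False)])
f=lambda m:(m@D.T).max(0)
def res(p,ns): return np.hstack([f(proj(n,box(p)))-f(sil[n]) for n in ns])
for ns in(['top'],['side'],['top','side']):
    if not all(n in sil for n in ns): continue
    s=least_squares(res,[.517,.012,-.3],args=(ns,),loss='soft_l1');print(ns,s.x,np.degrees(s.x[2]),np.sqrt(np.mean(s.fun**2)))
# catches by colour: blue in the top picture
for n in('top','side'):
    I=cv2.cvtColor(snapshot(n),cv2.COLOR_BGR2HSV);m=cv2.inRange(I,(105,120,40),(130,255,255))
    k,l,st,ce=cv2.connectedComponentsWithStats(m)
    print(n,[(np.round(ce[i],1),st[i,4]) for i in range(1,k) if st[i,4]>8 and 250<ce[i][0]<370 and 170<ce[i][1]<270])
```

```bash
python3 fit.py
```

```text
top 0.67 1635
side 0.7 2113
['top'] [ 0.5173  0.0118 -0.351 ] -20.110807863092585 1.5530382578052826
['side'] [ 0.5224  0.0111 -0.417 ] -23.893425144025098 4.317952188905307
['top', 'side'] [ 0.519   0.0116 -0.3634] -20.8197408547638 3.1664138580422843
top [(array([294.1, 207.4]), np.int32(92)), (array([310.3, 212.8]), np.int32(43)), (array([293.6, 229.2]), np.int32(25))]
side [(array([328.6, 189.7]), np.int32(29)), (array([326.8, 202. ]), np.int32(16)), (array([331.7, 217.7]), np.int32(87)), (array([310.5, 217.7]), np.int32(25)), (array([327.7, 226.9]), np.int32(58)), (array([313., 233.]), np.int32(90)), (array([343.4, 237.6]), np.int32(67))]
```

Create ov.py:
```python
from h import *
import sys
def R(yaw): C,S=np.cos(yaw),np.sin(yaw);return np.array([[C,-S,0],[S,C,0],[0,0,1]])
def overlay(pose,cx,cov,fs,out):
    x,y,yaw=pose;ims=[]
    def W(q):return np.atleast_2d(q)@R(yaw).T+[x,y,0]
    B=lambda a,b,c,d,z:[[a,c,z],[b,c,z],[b,d,z],[a,d,z]]
    loops=[(B(-.075,.075,-.05,.05,.036),(0,0,255)),(B(-.075,.075,-.05,.05,0),(0,0,255)),(B(cx-.0495,cx+.0495,-.014,.014,.066),(0,255,0)),
      (B(cx-.012,cx+.012,-.032,.032,.060),(0,255,255))]
    h=np.array([cx+.047,0,.064]);d=np.array([-np.cos(cov),0,np.sin(cov)])
    e=np.array([0,.0135,0]);loops.append(([h-e,h+e,h+e+.097*d,h-e+.097*d],(255,0,255)))
    loops.append(([h-e/2+.082*d,h+e/2+.082*d],(255,255,0)))
    for n,f in zip(('top','side'),fs):
        c=proj(n,W([cx,0,.05]))[0];I=cv2.imread(f) if isinstance(f,str) else f;k=6;w,hh=62,48
        u0,v0=int(c[0]-w/2*1),int(c[1]-45);I=cv2.resize(I[v0:v0+90,u0-10:u0+56+10],None,fx=k,fy=k,interpolation=2)
        if out:
          for q,col in loops:
            p=(proj(n,W(q))-[u0-10,v0]+.5)*k
            cv2.polylines(I,[p.round().astype(int)],True,col,1)
        ims.append(I[:, :])
    cv2.imwrite(out,cv2.resize(np.hstack(ims),None,fx=.98,fy=.98))
```

Create white.py:
```python
from h import *
from scipy.optimize import least_squares
import fit0 as F
```

Run:
```python
from ov import *
from scipy.optimize import least_squares
np.set_printoptions(precision=4,suppress=True)
sil={}
for n in('top','side'):
    I=cv2.imread(f'pics/{n}0.png');H=cv2.cvtColor(I,cv2.COLOR_BGR2HSV)
    c=proj(n,[.517,.012,.02])[0];m=((H[...,1]<45)).astype(np.uint8)
    if n=='side': m[:]=m
    m=cv2.morphologyEx(m,cv2.MORPH_OPEN,np.ones((3,3)));k,l,st,ce=cv2.connectedComponentsWithStats(m)
    u,v=c.astype(int);best=max(range(1,k),key=lambda i:(l[v-30:v+30,u-25:u+25]==i).sum());print(n,st[best])
    cs=max(cv2.findContours((l==best).astype(np.uint8),0,1)[0],key=len);sil[n]=cv2.convexHull(cs)[:,0].astype(float)
def box(p): return np.array([[x*.075,y*.05,z] for x in(-1,1) for y in(-1,1) for z in(0,.036)])@R(p[2]).T+[p[0],p[1],0]
D=np.array([(np.cos(a),np.sin(a)) for a in np.linspace(0,2*np.pi,48,endpoint=False)])
f=lambda m:(m@D.T).max(0)
def res(p,ns): return np.hstack([f(proj(n,box(p)))-f(sil[n]) for n in ns])
for ns in(['top'],['side'],['top','side']):
    s=least_squares(res,[.517,.012,-.34],args=(ns,),loss='soft_l1');print(ns,s.x,np.degrees(s.x[2]),np.sqrt(np.mean(s.fun**2)))
for p in [(.5155,.0115,np.radians(-19.5))]:
  overlay(p,0.0,.68,['pics/top0.png','pics/side0.png'],'pics/ov1.png')
```

```bash
rm white.py
```

```text
top [ 274  179   54   66 2164]
side [ 281  207   84   67 2542]
['top'] [ 0.5179  0.0117 -0.3403] -19.498196796073824 1.0702117830538072
['side'] [ 0.5207  0.0091 -0.3829] -21.940098327325078 2.0508231456376387
['top', 'side'] [ 0.5186  0.0111 -0.3512] -20.120811806112336 1.673855265142337
```

View pics/ov1.png

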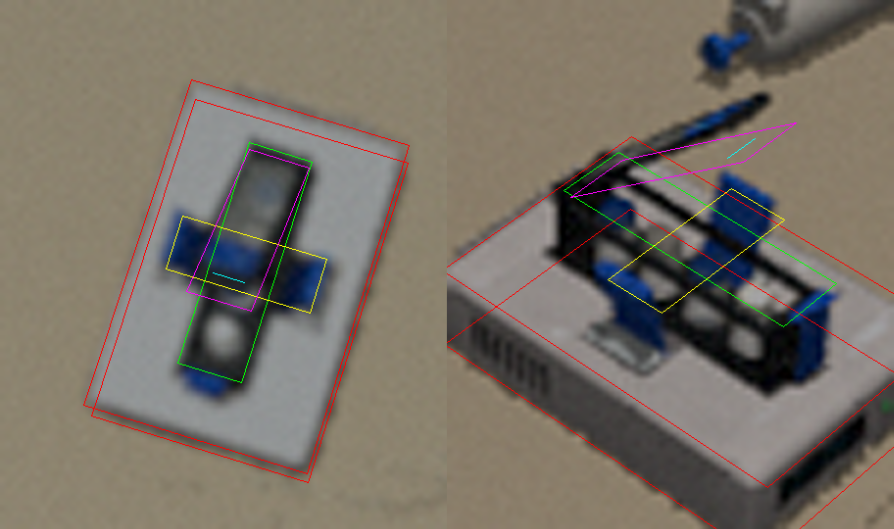

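The overlay of dock, cassette and catches agrees with the top picture to about 1–2 mm. The cover stands steeper than my 0.68 rad drawing: its tip is at about crop (770,95) in the side view and the thumb pad at about (237,258) in the top view. Next I fit its angle and locate the lamp.

Run:
```python
from ov import *
np.set_printoptions(precision=4,suppress=True)
p=np.array([.5165,.011]);yaw=np.radians(-19.7)
W=lambda q:R(yaw)@q+[*p,0]
for n,c in(('top',proj('top',W(np.array([0,0,.05])))),('side',0)):pass
u0=lambda n:(proj(n,R(np.radians(-19.5))@[0,0,.05]+[.5155,.0115,0])[0])
for n,px,r in(('side',(770-447,95),.101),('top',(237,258),.082)):
    c=u0(n);o=np.array([int(c[0]-31)-10,int(c[1]-45)]);q=np.array(px)/.98/6+o-.5;print(n,q)
    for a in np.arange(.6,1.0,.05):
        print(round(a,2),proj(n,W(np.array([.047-r*np.cos(a),0,.065+r*np.sin(a)])))[0]-q)
print('lamp head',tri((205,452),(312,230)),'base',atz('top',(305,281),0),'column ends',atz('top',(276,343),.01))
```

```text
side [336.432  197.6565]
0.6 [ 2.6226 10.7227]
0.65 [1.5363 8.3847]
0.7 [0.3623 6.0554]
0.75 [-0.8961  3.7421]
0.8 [-2.2349  1.4522]
0.85 [-3.6502 -0.807 ]
0.9 [-5.1374 -3.0283]
0.95 [-6.6919 -5.2046]
top [298.8061 208.3776]
0.6 [-1.7558  4.7844]
0.65 [-1.5059  3.5948]
0.7 [-1.2317  2.3444]
0.75 [-0.9336  1.0365]
0.8 [-0.6125 -0.3256]
0.85 [-0.2692 -1.738 ]
0.9 [ 0.0955 -3.197 ]
0.95 [ 0.4805 -4.6984]
lamp head (array([0.2786, 0.147 , 0.2959]), np.float64(0.004295792377280768)) base [0.2839 0.0699 0.    ] column ends [ 0.3493 -0.0892  0.01  ]
```

Careful with the scale: shifts go in shares of 0.75 m and turns go in shares of 180 degrees. That gives: 0.245 m / 0.75 = 0.3267, 0.05 m / 0.75 = 0.0667, 41.85 degrees / 180 = 0.2325.

{"name": "inch_along", "arguments": {"offsets": [[[0, 0.0267, -0.024, 0, 0.0222], [0, 0.0667, -0.06, 0, 0.0556], [0, 0.1133, -0.1027, 0, 0.1], [0, 0.16, -0.144, 0, 0.1444], [0, 0.2067, -0.1867, 0, 0.1889], [0, 0.2533, -0.228, 0, 0.2325], [0, 0.3, -0.2707, 0, 0.2325], [0, 0.3267, -0.2947, 0, 0.2325]]], "clamp_n": 10}}

```text
t: 2.5
tool_pos: [0.3811, -0.2778, 0.2529]
eef_rot: [[0.943, -0.332, 0.001], [-0.332, -0.943, 0.002], [0.0, -0.002, -1.0]]
ft_force: [-0.4, -0.3, 0.6]
finger_gap: 0.0263
grasp_force: 0.0
```

```bash
python3 -c "
from h import *
s=observe();print(s['joint_pos'],s['eef_rot'],s['ft_force'])"
```

```text
[ 28.73382078  28.25029597   2.73960328 115.77621147  -2.36627295
  36.03274872 -76.34587922] [[ 9.43178888e-01 -3.32284593e-01  7.30973724e-04]
 [-3.32285343e-01 -9.43177710e-01  1.50288400e-03]
 [ 1.90052925e-04 -1.66038031e-03 -9.99998604e-01]] [-0.42138932 -0.26578367  0.58342216]
```

To row units: -0.3173 m / 0.75 = -0.4231, -0.29 m / 0.75 = -0.3867, 0.3 degrees / 180 = 0.0017.

{"name": "inch_along", "arguments": {"offsets": [[[0, 0.004, -0.0333, 0, 0.0017], [0, 0.0107, -0.0933, 0, 0.0017], [0, 0.0173, -0.1533, 0, 0.0017], [0, 0.024, -0.2133, 0, 0.0017], [0, 0.0307, -0.2733, 0, 0.0017], [0, 0.0373, -0.3333, 0, 0.0017], [0, 0.044, -0.3867, 0, 0.0017], [0, 0.0477, -0.4231, 0, 0.0017]]]}}

```text
t: 3.3
tool_pos: [0.5213, 0.0087, 0.2528]
eef_rot: [[0.941, -0.338, 0.001], [-0.338, -0.941, 0.001], [0.001, -0.002, -1.0]]
ft_force: [-1.3, -0.6, 0.5]
finger_gap: 0.0004
grasp_force: 0.0
```

{"name": "inch_along", "arguments": {"offsets": [[[0, 0, 0, 0.04, 0], [0, 0, 0, 0.0867, 0], [0, 0, 0, 0.12, 0], [0, 0, 0, 0.1387, 0], [0, 0, 0, 0.1387, 0]]]}}

```text
t: 3.8
tool_pos: [0.5188, 0.0051, 0.147]
eef_rot: [[0.94, -0.341, -0.004], [-0.341, -0.94, -0.0], [-0.003, 0.001, -1.0]]
ft_force: [-0.4, -1.1, 0.1]
finger_gap: 0.0005
grasp_force: 0.0
```

Run:
```python
from ov import *
s=observe();print(s['tool_pos'])
overlay((.5165,.011,np.radians(-19.7)),0,.8,[snapshot('top'),snapshot('side')],'pics/ov2.png')
```

```text
[0.51877999 0.0051085  0.14702546]
```

View pics/ov2.png

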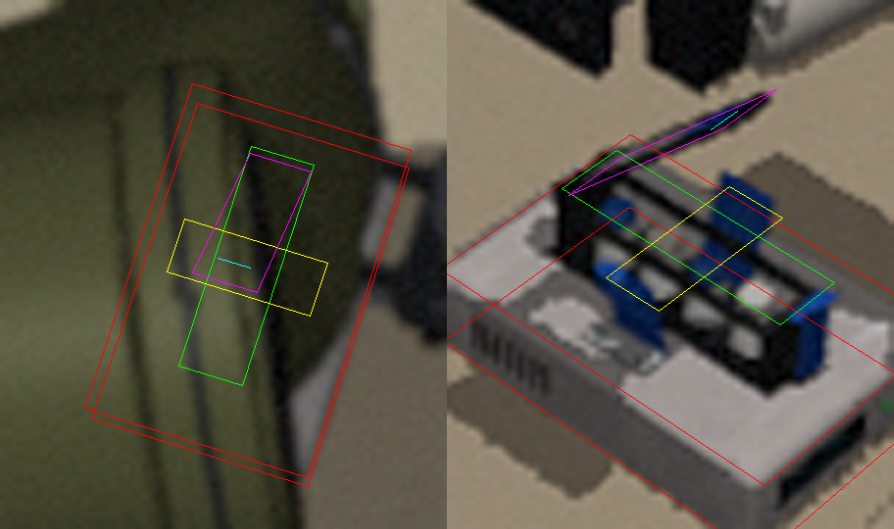

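The overlay of the cover at 0.8 rad matches. The fingers show only at the top of the side crop, around (600,75) and (700,90), so I will check their tip against the projected TCP.

Run:
```python
from h import *
I=snapshot('side');s=observe();T=np.array(s['tool_pos']);Rr=np.array(s['eef_rot']);print(T,s['finger_gap'],s['qvel'])
for d in(0,.014):
    q=proj('side',T+Rr[:,2]*d)[0];print(q);cv2.circle(I,tuple(q.round().astype(int)),1,(0,0,255),-1)
for sx in(-1,1):
  for sy in(-1,1):
    q=proj('side',T+Rr@[sx*.009,sy*.0175,.014])[0];cv2.circle(I,tuple(q.round().astype(int)),1,(0,255,255),-1)
cv2.imwrite('pics/s3.png',cv2.resize(I[110:270,230:400],None,fx=3.5,fy=3.5,interpolation=2))
```

```text
[0.52055425 0.00494634 0.14947   ] 0.0005699320071062788 [-0.1187339  -0.68894667  0.01559777 -0.28508832  0.00532805 -0.10345157
 -0.07149265]
[324.28939499 186.47952564]
[324.05182773 192.1835331 ]
```

View pics/s3.png

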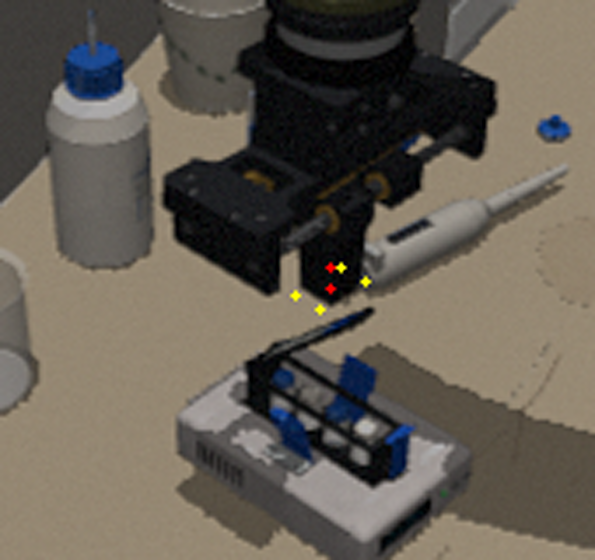

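To row units: 0.06 m / 0.75 = 0.08, 0.0485 m / 0.75 = 0.0647.

{"name": "inch_along", "arguments": {"offsets": [[[0, -0.0013, -0.006, 0.0107, 0], [0, -0.0027, -0.006, 0.0213, 0], [0, -0.016, -0.006, 0.034, 0], [0, -0.0313, -0.006, 0.05, 0], [0, -0.04, -0.006, 0.0647, 0], [0, -0.0467, -0.006, 0.076, 0], [0, -0.0493, -0.006, 0.08, 0], [0, -0.0493, -0.006, 0.08, 0]]]}}

```text
t: 4.75
tool_pos: [0.4865, 0.022, 0.0884]
eef_rot: [[0.94, -0.341, -0.001], [-0.341, -0.94, -0.0], [-0.001, 0.0, -1.0]]
ft_force: [1.1, 0.1, -0.3]
finger_gap: 0.0001
grasp_force: 0.0
```

Run:
```python
from ov import *
s=observe();T=np.array(s['tool_pos']);print(T,s['ft_force'],R(np.radians(-19.7)).T@(T-[.5165,.011,0]))
I=snapshot('side');cv2.imwrite('pics/s4.png',cv2.resize(I[150:270,260:390],None,fx=5,fy=5,interpolation=2))
```

```text
[0.48649289 0.02199997 0.08839043] [ 1.08308116  0.12462564 -0.25292477] [-0.03195885  0.0002409   0.08839043]
```

View pics/s4.png

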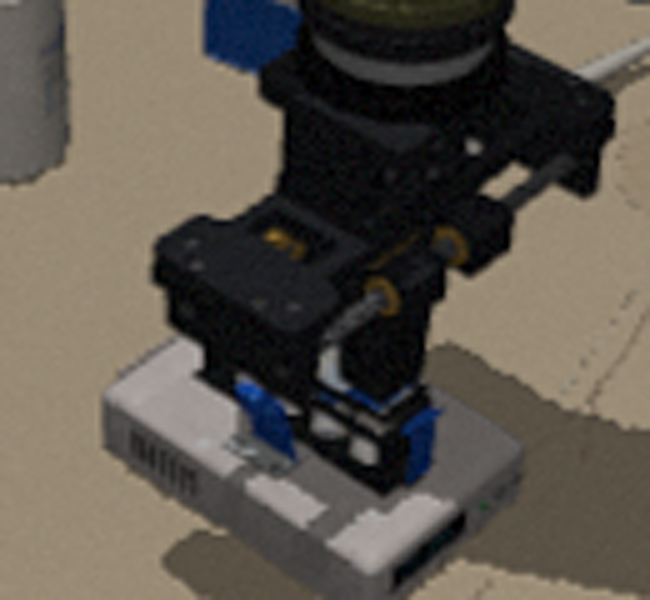

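The cover has folded down under the fingertips and is nearly shut (around crop (380,395)). Now I press it home.

To row units: 0.01 m / 0.75 = 0.0133, -0.002 m / 0.75 = -0.0027.

{"name": "inch_along", "arguments": {"offsets": [[[0, -0.0027, 0, 0.004, 0], [0, -0.0027, 0, 0.008, 0], [0, -0.0027, 0, 0.012, 0], [0, -0.0027, 0, 0.0133, 0], [0, -0.0027, 0, 0.0133, 0]]]}}

```text
t: 5.3
tool_pos: [0.4857, 0.0225, 0.0793]
eef_rot: [[0.94, -0.342, 0.002], [-0.342, -0.94, 0.0], [0.002, -0.001, -1.0]]
ft_force: [0.4, 0.4, 9.3]
finger_gap: 0.0004
grasp_force: 4.8
```

To row units: 0.002 m / 0.75 = 0.0027, 0.001 m / 0.75 = 0.0013.

{"name": "inch_along", "arguments": {"offsets": [[[0, 0, 0, 0.0013, 0], [0, 0, 0, 0.0027, 0], [0, 0, 0, 0.0027, 0], [0, 0, 0, 0.0027, 0]]]}}

```text
t: 5.7
tool_pos: [0.4856, 0.0225, 0.0782]
eef_rot: [[0.94, -0.342, 0.003], [-0.342, -0.94, 0.0], [0.002, -0.001, -1.0]]
ft_force: [-1.7, 0.4, 17.8]
finger_gap: 0.0005
grasp_force: 9.4
```

{"name": "inch_along", "arguments": {"offsets": [[[0, 0, 0, 0.0013, 0], [0, 0, 0, 0.0027, 0], [0, 0, 0, 0.0027, 0]]]}}

```text
t: 6.0
tool_pos: [0.4857, 0.0225, 0.077]
eef_rot: [[0.94, -0.342, 0.003], [-0.342, -0.94, 0.0], [0.003, -0.002, -1.0]]
ft_force: [-2.8, 0.9, 29.3]
finger_gap: 0.0004
grasp_force: 14.6
```

To row units: -0.11 m / 0.75 = -0.1467, -0.1 m / 0.75 = -0.1333.

{"name": "inch_along", "arguments": {"offsets": [[[0, 0, 0, -0.0067, 0], [0, 0, 0, -0.0267, 0], [0, 0, 0, -0.0667, 0], [0.088, 0, 0, -0.1067, 0], [0.088, 0.0133, 0, -0.1333, 0], [0.088, 0.0333, 0, -0.1467, 0], [0.088, 0.0453, 0, -0.1467, 0], [0.088, 0.0453, 0, -0.1467, 0]]]}}

```text
t: 6.8
tool_pos: [0.5176, 0.0104, 0.1843]
eef_rot: [[0.939, -0.343, 0.001], [-0.343, -0.939, -0.0], [0.001, -0.0, -1.0]]
ft_force: [0.7, -0.3, -0.1]
finger_gap: 0.0384
grasp_force: 0.0
```

Run:
```python
from ov import *
s=observe();T=np.array(s['tool_pos']);print(T,s['ft_force'],R(np.radians(-19.7)).T@(T-[.5165,.011,0]))
I=snapshot('side');cv2.imwrite('pics/s5.png',cv2.resize(I[150:270,260:390],None,fx=5,fy=5,interpolation=2))
```

```text
[0.51755526 0.01043299 0.18429955] [ 0.74547336 -0.32349027 -0.08778394] [ 1.18462755e-03 -1.78100468e-04  1.84299552e-01]
```

View pics/s5.png

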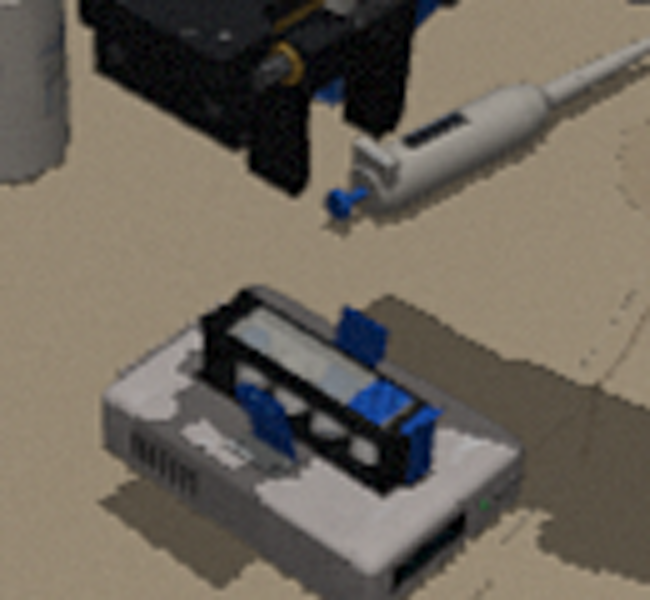

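The cover now lies flat and latched: the blue tongue is over the bar at about (425,415), and both catches stand free at about (262,410) and (362,338). Next I open the gripper and go down around the catches.

To row units: 0.085 m / 0.75 = 0.1133, 0.08 m / 0.75 = 0.1067.

{"name": "inch_along", "arguments": {"offsets": [[[0.088, 0, 0, 0, 0], [0.088, 0, 0, 0, 0], [0.088, 0, 0, 0.0267, 0], [0.088, 0, 0, 0.06, 0], [0.088, 0, 0, 0.0933, 0], [0.088, 0, 0, 0.1067, 0], [0.088, 0, 0, 0.1133, 0], [0.088, 0, 0, 0.1133, 0]]]}}

```text
t: 7.65
tool_pos: [0.5166, 0.0109, 0.0996]
eef_rot: [[0.94, -0.342, -0.001], [-0.342, -0.94, -0.0], [-0.001, 0.0, -1.0]]
ft_force: [-1.1, -0.0, -0.7]
finger_gap: 0.0881
grasp_force: 0.0
```

Run:
```python
from ov import *
s=observe();T=np.array(s['tool_pos']);print(T,s['ft_force'],R(np.radians(-19.7)).T@(T-[.5165,.011,0]))
I=snapshot('side');cv2.imwrite('pics/s6.png',cv2.resize(I[150:270,260:390],None,fx=5,fy=5,interpolation=2))
```

```text
[0.51658744 0.01090893 0.09956427] [-1.14626062 -0.00914889 -0.69032314] [ 1.13023172e-04 -5.62583267e-05  9.95642695e-02]
```

View pics/s6.png

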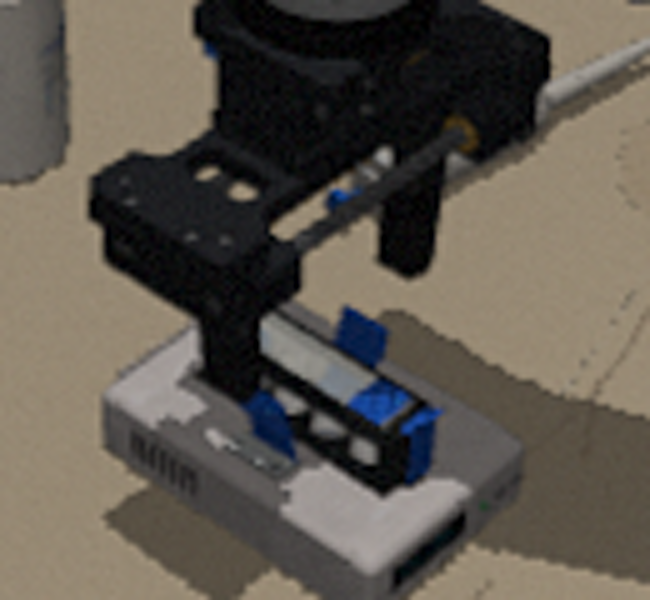

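The open fingers straddle the cassette. The left one is at about (235,390) and the right at about (410,270), with the catches between them. I go down to pad height.

To row units: 0.042 m / 0.75 = 0.056, 0.037 m / 0.75 = 0.0493.

{"name": "inch_along", "arguments": {"offsets": [[[0.088, 0.002, 0, 0.016, 0], [0.088, 0.002, 0, 0.036, 0], [0.088, 0.002, 0, 0.0493, 0], [0.088, 0.002, 0, 0.056, 0], [0.088, 0.002, 0, 0.056, 0], [0.088, 0.002, 0, 0.056, 0]]]}}

```text
t: 8.3
tool_pos: [0.5183, 0.0103, 0.0579]
eef_rot: [[0.94, -0.342, 0.0], [-0.342, -0.94, -0.0], [0.0, -0.0, -1.0]]
ft_force: [1.2, 0.1, 0.4]
finger_gap: 0.0883
grasp_force: 0.0
```

Run:
```python
from ov import *
s=observe();T=np.array(s['tool_pos']);print(T,s['ft_force'],R(np.radians(-19.7)).T@(T-[.5165,.011,0]))
I=snapshot('side');cv2.imwrite('pics/s7.png',cv2.resize(I[150:270,260:390],None,fx=5,fy=5,interpolation=2))
```

```text
[0.51834312 0.01032391 0.05789106] [1.209677   0.13098645 0.37404031] [ 1.96314495e-03 -1.52089907e-05  5.78910600e-02]
```

View pics/s7.png

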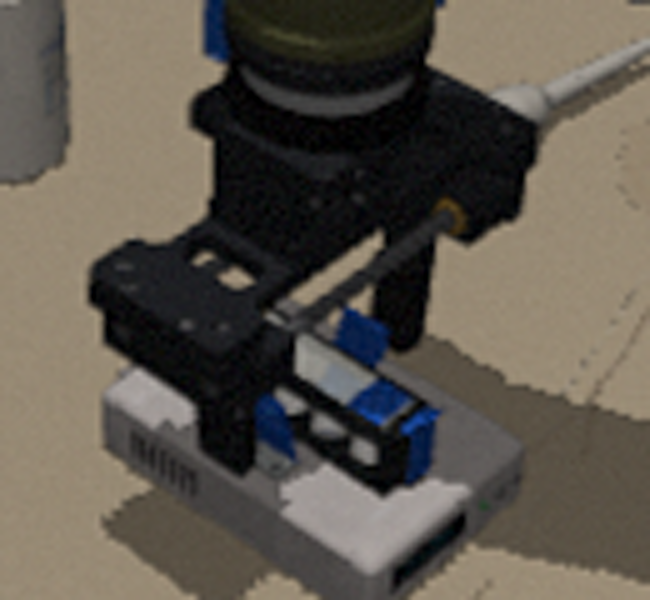

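The fingers stand outside both catches at pad height, with the left one at (228,440) and the right at (405,310). Now I close gently and watch the sideways force.

{"name": "inch_along", "arguments": {"offsets": [[[0.06, 0, 0, 0, 0], [0.05, 0, 0, 0, 0], [0.042, 0, 0, 0, 0], [0.03, 0, 0, 0, 0], [0.03, 0, 0, 0, 0], [0.03, 0, 0, 0, 0], [0.03, 0, 0, 0, 0], [0.03, 0, 0, 0, 0]]], "clamp_n": 12}}

```text
t: 9.15
tool_pos: [0.5189, 0.0113, 0.0584]
eef_rot: [[0.94, -0.341, 0.002], [-0.341, -0.94, 0.001], [0.001, -0.002, -1.0]]
ft_force: [-0.0, 2.7, 7.6]
finger_gap: 0.0394
grasp_force: 12.0
```

{"name": "inch_along", "arguments": {"offsets": [[[0.03, 0, 0, 0, 0], [0.03, 0, 0, 0, 0], [0.03, 0, 0, 0, 0], [0.03, 0, 0, 0, 0]]]}}

```text
t: 9.55
tool_pos: [0.5189, 0.0113, 0.0585]
eef_rot: [[0.94, -0.341, 0.002], [-0.341, -0.94, 0.001], [0.001, -0.002, -1.0]]
ft_force: [-0.3, 1.3, 7.0]
finger_gap: 0.0393
grasp_force: 12.0
```

To row units: -0.05 m / 0.75 = -0.0667, -0.046 m / 0.75 = -0.0613.

{"name": "inch_along", "arguments": {"offsets": [[[0.03, 0, 0, 0, 0], [0.03, 0, 0, 0, 0], [0.03, 0, 0, -0.0053, 0], [0.03, 0, 0, -0.016, 0], [0.03, 0, 0, -0.0293, 0], [0.03, 0, 0, -0.0453, 0], [0.03, 0, 0, -0.0613, 0], [0.03, 0, 0, -0.0667, 0]]], "clamp_n": 35}}

```text
t: 10.35
tool_pos: [0.5184, 0.0095, 0.1094]
eef_rot: [[0.939, -0.343, 0.001], [-0.343, -0.939, -0.001], [0.002, 0.0, -1.0]]
ft_force: [0.7, -0.2, -4.3]
finger_gap: 0.0372
grasp_force: 35.0
```

To row units: -0.05 m / 0.75 = -0.0667, -0.048 m / 0.75 = -0.064.

{"name": "inch_along", "arguments": {"offsets": [[[0.03, 0, 0, -0.0107, 0], [0.03, 0, 0, -0.0267, 0], [0.03, 0, 0, -0.0427, 0], [0.03, 0, 0, -0.056, 0], [0.03, 0, 0, -0.064, 0], [0.03, 0, 0, -0.0667, 0], [0.03, 0, 0, -0.0667, 0], [0.03, 0, 0, -0.0667, 0]]]}}

```text
t: 11.15
tool_pos: [0.5179, 0.0104, 0.1574]
eef_rot: [[0.94, -0.342, -0.001], [-0.342, -0.94, -0.0], [-0.001, 0.0, -1.0]]
ft_force: [-0.2, -0.5, -3.2]
finger_gap: 0.0376
grasp_force: 35.0
```

Run:
```python
from h import *
s=observe();print(s['tool_pos'],s['ft_force'],s['grasp_force'],s['qvel'])
I=snapshot('side');cv2.imwrite('pics/s8.png',cv2.resize(I[120:270,250:390],None,fx=4,fy=4,interpolation=2))
```

```text
[0.51788667 0.01038827 0.15739814] [-0.17230826 -0.48415047 -3.17522262] 34.999323450028896 [ 0.04561907  0.29236883  0.00530276 -0.09229918  0.15441042  0.01881592
 -0.04694891]
```

View pics/s8.png

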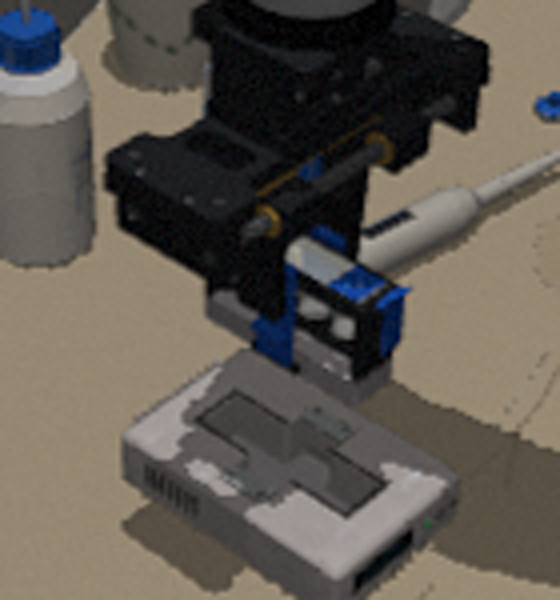

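The cassette hangs above the empty well, with its underside edge from (205,300) to (350,395) parallel to the well and its cover shut. I let it settle, check it is still, and hand in.

To row units: -0.001 m / 0.75 = -0.0013.

{"name": "inch_along", "arguments": {"offsets": [[[0.03, 0, 0, -0.0013, 0], [0.03, 0, 0, -0.0013, 0], [0.03, 0, 0, -0.0013, 0], [0.03, 0, 0, -0.0013, 0], [0.03, 0, 0, -0.0013, 0], [0.03, 0, 0, -0.0013, 0], [0.03, 0, 0, -0.0013, 0], [0.03, 0, 0, -0.0013, 0]]]}}

```text
t: 12.0
tool_pos: [0.5182, 0.0104, 0.1587]
eef_rot: [[0.94, -0.342, 0.0], [-0.342, -0.94, -0.0], [0.0, 0.0, -1.0]]
ft_force: [0.3, 1.0, -3.8]
finger_gap: 0.0374
grasp_force: 35.0
```

Run:
```python
from h import *
s=observe();print(s['qvel'],s['moment'])
a=snapshot('side').astype(int);
for _ in range(3):b=snapshot('side').astype(int)
print(abs(a-b)[190:235,295:355].mean(),abs(a-b)[300:345,295:355].mean())
print(sign_off())
```

```text
[-0.03343979  0.12864015  0.01195637  0.05961165  0.01418565  0.04463882
 -0.06902863] [ 0.0801981  -0.02171432 -0.05241946]
2.044320987654321 1.3723456790123456
the job is handed in; nothing more can be done
None
```

I pressed the cover shut, pinched both catches and lifted the cassette out; the arm is holding it level and still about 10 cm above the dock. The job was handed in at about 12 s, and no verdict was shown.

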